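# Third hand at the repair club: hold the cover against the sprung stop

### The arm

A 7-joint arm with a two-finger parallel gripper is mounted at the origin on the work surface. World frame = base frame: x ahead of the robot, y to its left, z up, the work surface at z = 0. Lengths are in m, angles in rad, forces in N, time in s.
With the tool pointing down it reaches from about 0.425 to 0.925 m from the base axis. Payload 6.8 kg.
Tool frame: the origin (TCP) lies between the finger pads; the fingertips stand 14 mm ahead of it and the grasp point (between the pads) lies 5 mm behind it; z points along the fingers, y is the line along which they close (so a half turn about z gives the same grasp; the last joint's range is limited). The gripper opens to 85 mm and grips with 20 to 120 N. Pads are 22 mm wide; open, the fingers measure 114 mm over their backs; the gripper's body (76 mm by 85 mm) begins 54 mm behind the grasp point. The pads swing forward as they close: fully open they stand 13 mm farther back than shut.
Start: joints at [1.121, 0.477, 0.022, 1.555, -0.011, 1.109, -0.083], TCP at [0.226, -0.636, 0.245] pointing down, gripper open.
Joint ranges: [-2.96, 2.96], [-0.34, 2.1], [-1.41, 1.46], [0.24, 2.44], [-1.37, 4.51], [0.17, 1.92], [-2.96, 2.96]. Speed limits (rad/s): [2.39, 2.39, 3.14, 3.14, 3.14, 3.14, 3.14].

### API

Orientations are given as a rotation vector (axis times angle).
In Python, from bench import r, eyes, ticket gives the robot as it stands. The module is installed in compiled form; this text tells all that it offers.
- The arm moves only by the tool arm_command, never from a script. Its argument "plan" is text: rows parted by semicolons, each of 4 numbers parted by spaces: the shift along the tool's x, y, z in m, then the turn about the tool's z in degrees. In form: tx ty tz yaw; .... A call has 1 to 20 rows; each row shifts and turns the commanded pose from where the row before left it, along the tool's axes as they then stand; what a row does not reach is not made up. A row lasts 1/8 s, in which the tool goes at most 62.5 mm and 10.7 degrees, less where a joint would pass 70% of its speed; a pose out of reach is approached as far as the arm can. A call is refused whole if a number of a shift passes 0.0625 or a number of a turn 10.7, either way. A call with a gripper value outside its range is refused whole. "hand" is the closure, from -1 (fully open) to 1 (shut), set as the call begins (left out, the last holds). The fingers move at their own pace and stop on an object; "grip_force" is the grip in N (left out, the last holds). Time passes only in rows, so rows that do not move let the fingers close. It gives the time, the measured TCP pose, the force, the opening and the grip force at its end, in the units of the state.
- r.get_obs(): the state, without advancing time (a new reading comes with each control period).
- eyes.grab_frame(name): name is "side" or "top"; returns (picture, depth): 420x560x3 uint8, red, green, blue; 420x560 float32, m along the optical axis (not along the pixel's ray), 0 where there is no reading.
- eyes.calibration(name): a dict with "fov_y" (degrees; the focal length in pixels is half the picture's height over the tangent of half this angle, whatever the lens; pixels are square), "cx", "cy" (the principal point, pixels), "origin" and "attitude" of the camera in the world. Camera axes: x right, y up, looking along -z (the intrinsics and any distortion apply to the point x, -y, -z); pixel columns grow to the right and rows downward; lengths in m; the calibration is good to about 2 mm. A picture is of the moment at which its call begins. calibration takes no time and is no camera call.
- ticket.hand_in(): hands the job in; it is judged then, once.
The state is a dict: "clock": time; "joints": joint angles; "qvel": joint speeds; "tau": joint torques, N m; "tcp_pos": TCP position; "orientation": TCP orientation; "contact_force": force on the tool from outside, world axes, zero at the start; "moment": the same for the moment, N m; "grip_width": finger opening in m; "gripper_force": force on a finger pad.
Only numpy, scipy, OpenCV 4.12 (cv2) and the standard library are available. Lean on these libraries where they do the work, as an engineer would, in place of code of your own. Each camera call takes 0.05 s, during which the arm holds its last target. There are 200 camera calls.

### The job

Swing the orange-posted latch lever of the green parts case fully clear of the lid, open the lid until it stands up by itself, and lift out the white appliance cover. Lay the cover flat and square on the aluminium fixture, centred in front of the red sprung stop, and push it end-on against the stop until the pointer stands in the middle of the green band (about 8 N); finish while still gripping the cover and holding that steady push, because a colleague will drive its screws. Leave the lid open and the latch clear, and do not disturb the other things on the table or in the case.

Things in the scene. Friction and masses are not known exactly. Their poses are not given: they have to be found in the camera images.
- case: Green parts case, fixed to the table, 160 (x) x 260 (y) mm, 62 mm high without the lid, walls and floor 6 mm. Origin: centre of its underside; x points to the hinged back, -x to the loop handle, +y to the side with the latch bracket (34 x 46 mm, 70 mm high, centred at x -50, y +153 mm). The cover lies flat inside, on the floor, about 35 mm to the -y side of the middle, its length roughly along the case's x.
- latch (a joint): Angle of the steel latch lever, rad. It turns about a vertical pin on the case's bracket: near 0 it lies over the lid, pointing to the case's -y, and stops the lid from opening; growing values swing it towards the case's -x; at 1.57 it points to -x, clear beside the lid; end of travel 2.2. It stays where it is left (friction about 0.7 N at the post). It starts between 0 and 0.25.
- latch_post (a point): Point on the axis of the upright orange post at the free end of the latch lever, 15 mm below the post's top and 17 mm above the top of the lever. The post is round, 14 mm across, standing 32 mm above the lever; 75 mm from the pivot.
- latch_hinge (a point): Point on the latch's vertical pivot axis, at the height of latch_post; fixed to the case.
- lid (a joint): Angle of the green lid, rad: 0 closed, 1.57 upright, stop at 1.75. It is hinged along the case's back (+x) rim and opens upward; the stiff hinge holds it at any angle (lifting at the handle takes about 4 N). Lid 160 x 260 x 8 mm.
- lid_handle (a point): Middle of the bar of the black loop handle, which stands out 40 mm from the lid's front edge in the plane of the lid. The bar is round, 10 mm in diameter, 120 mm long along the case's y, 200 mm from the hinge; a finger fits in the 35 mm gap between bar and lid, so the bar can be pinched from above and turns between the fingers as the lid rises.
- lid_hinge (a point): Middle of the lid's hinge line, which runs along the case's y.
- cover_center (a point): Centre, half-way up, of the loose white plastic appliance cover (about 0.11 to 0.22 kg), 46 mm high overall: a base 100 (x, its length) x 60 (y) x 20 mm, and on it a central ridge 64 (x) x 28 (y) x 26 mm with a blue mark on top, to be gripped across its 28 mm. z up, x along its length; its underside is 23 mm below this point. Either end may go against the stop.
- fixture: Aluminium assembly fixture, fixed to the table: bed 270 (x) x 110 (y) x 20 mm, origin at the centre of its underside, top 20 mm above the table. The red stop's face stands across the bed at x = +38 mm when free, facing -x; a dark steel bracket, 63 mm above the table, stands at the +x end. Push the cover towards the fixture's +x.
- stop (a joint): Travel of the red sprung stop, m, 0 when free, growing as it is pushed to the fixture's +x, to 0.024. The spring gives 0.7 N per mm (8 N at 11.4 mm). A black pointer at the stop's face moves over a scale on the bed's +y edge: white 0 to 7.4 mm, green 7.4 to 15.4 mm, red 15.4 to 22 mm; the middle of the green is 11.4 mm.
- stop_face (a point): Middle of the stop's face, moving with it, 38.5 mm above the table. The stop plate is 14 (x) x 74 (y) mm, 34 mm high, its top 55.5 mm above the table.
- spare_knob_center (a point): Centre of a loose grey spare knob, 24 mm across and 22 mm high, standing in the case near its +y end. To be left alone.
- red_driver_grip (a point): Handle of a loose red screwdriver, 190 mm long, lying on the table. To be left alone.
- yellow_driver_grip (a point): Handle of a loose yellow screwdriver, 170 mm long, lying on the table. To be left alone.
- glass: Empty glass mug, 76 mm across, 85 mm high; origin at the centre of its underside. To be left alone.
- screw_jar: Clear jar with black cap, 60 mm across, 75 mm high; origin at the centre of its underside. To be left alone.
- gear: White plastic gear with hub, 60 mm across, 40 mm high; origin at the centre of its underside. To be left alone.
- wrench_grip (a point): Handle of a loose steel wrench, 150 mm long, lying on the table. To be left alone.

How it is judged:
On the way, in this order (a step that is already met when the one before it is completed fails the run):
1. the latch lever is swung clear of the lid, the lid still shut (value of joint latch above 1.4 rad and value of joint lid below 0.15 rad), for 0.1 s.
2. the lid stands open (value of joint lid above 1.25 rad), for 0.1 s.
3. the cover is gripped and lifted clear of the case (height (world z) of cover_center above 0.085 m and contact force between the fingers and cover above 1 N), for 0.1 s.
4. the cover lies flat and square on the fixture and is held against the stop with a push in the band (contact force between cover and stop between 4.5 and 11.5 N and value of joint stop between 0.0065 and 0.0163 m and angle between cover_center's own z axis and vertical below 0.1 rad and angle between the x axis of cover_center and the x axis of fixture, either way round below 0.14 rad and y of cover_center in the frame of fixture between -0.015 and 0.015 m and z of cover_center in the frame of fixture below 0.05 m and contact force between the fingers and cover above 1 N and contact force between each of the arm, the fingers and stop below 0.5 N), for 0.5 s.
At the end, for the whole second after the job is handed in: Gripped cover flat on the bed (0.1 rad), square to the stop (0.14 rad), centred within 15 mm, still, pressing the stop with 4.5 to 11.5 N (travel 6.5 to 16.3 mm); robot not touching the stop; lid open beyond 1.2 rad, latch beyond 1.35 rad (all of step 4 and value of joint lid above 1.2 rad and value of joint latch above 1.35 rad and linear speed of cover below 0.02 m/s); the arm keeps its last pose, push and grip.
It fails at once if another thing on the table or in the case is shifted more than 40 mm (distance of any of spare_knob_center, red_driver_grip, yellow_driver_grip, glass, screw_jar, gear, wrench_grip from where it was at the start of the episode above 0.04 m).
It also fails if it takes over 72 s, if anything falls off the work surface, if the arm or the gripper's body presses on something with over 40 N, if the wrist force passes 120 N, or if a joint passes its speed limit or range.

## Working session

There is one attempt and no reset: what is moved stays moved. The work goes in short steps, Python scripts to look and compute and a tool call to move; the robot and the scene stay as the last step left them, time stands still between calls to the robot, and variables do not carry over. Pictures are saved under pics/ and viewed, at most 10 in all, crops included, and the job is handed in when it is done.

Besides the shell and the picture viewer there is one more tool, called after "Call:" as name(argument=value, ...) on one line, values as JSON. arm_command: Moves the arm, as the interface text tells. Its arguments: {"type":"object","properties":{"plan":{"type":"string"},"hand":{"type":"number"},"grip_force":{"type":"number"}},"required":["plan"]}

```bash
mkdir -p pics; ls
python3 - <<'E'
from bench import r, eyes, ticket
import cv2,numpy as np
print(r.get_obs())
ims=[]
for n in("top","side"):
    print(eyes.calibration(n))
    p,d=eyes.grab_frame(n); np.savez(f"pics/{n}0.npz",p=p,d=d); print((d==0).mean(),d.max())
    cv2.imwrite(f"pics/{n}0.png",p[:,:,::-1])
E
```

```text
pics
{'clock': 0.0, 'joints': array([ 1.12090152,  0.47781436,  0.02232648,  1.55647754, -0.01148364,
        1.10931021, -0.0830928 ]), 'qvel': array([-5.80676954e-04,  7.64577956e-05, -2.00524952e-03,  2.91498596e-04,
       -2.67166382e-04, -5.41926361e-04, -1.28220921e-03]), 'tau': array([ 1.91231034e-04, -5.96454549e+01,  1.60784896e+00, -2.81193495e+01,
        1.22398627e-02,  9.42255661e-03,  3.00949132e-07]), 'tcp_pos': array([ 0.22603904, -0.63540714,  0.24430488]), 'orientation': array([-3.09401872e+00, -5.34044113e-01,  7.31934319e-04]), 'contact_force': array([-0.24332495,  0.49061809, -0.43454357]), 'moment': array([ 0.03610589,  0.02085425, -0.03076624]), 'gripper_force': 0.0, 'grip_width': 0.08543027680778352}
{'fov_y': 50.834452126380555, 'cx': 278.996446480455, 'cy': 200.80958883168876, 'origin': array([ 0.40677682, -0.01344432,  1.33568635]), 'attitude': array([ 0.11511067, -0.12655005, -1.57510994])}
0.00413265306122449 2.2706866
{'fov_y': 42.232426495952836, 'cx': 281.17233581347705, 'cy': 212.52567082352647, 'origin': array([-0.39483035, -1.1102143 ,  1.34596598]), 'attitude': array([ 0.83430192, -0.29978654, -0.69862219])}
0.01846513605442177 3.999974
```

View pics/top0.png

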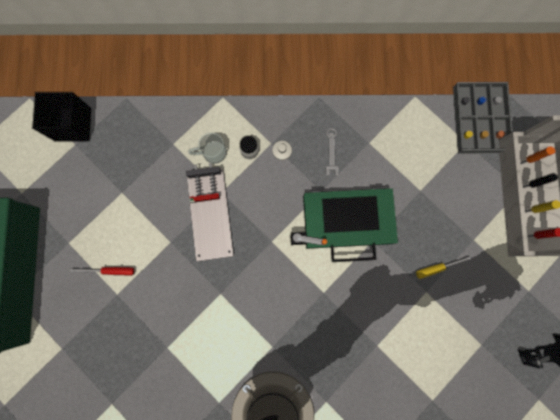

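View pics/side0.png

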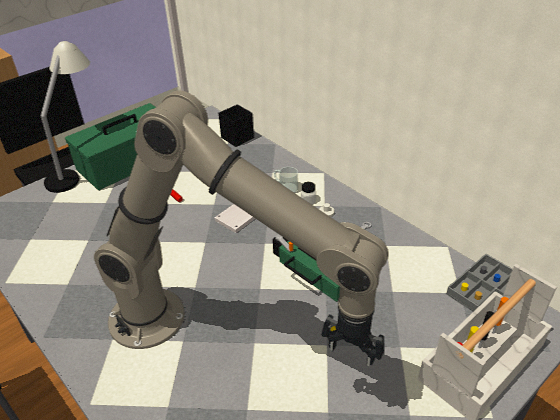

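The top view shows the case lid at (350,217), its handle bar at (353,256), the latch post at (324,241) and the bracket at (295,238). The fixture bed is at (210,215) with the red stop at (205,197). The glass, jar, gear and wrench lie behind (+x).

```bash
cat > h.py <<'E'
import numpy as np, cv2
from scipy.spatial.transform import Rotation as R
from bench import r, eyes, ticket
def cloud(n,d):
    c=eyes.calibration(n); h,w=d.shape; f=h/2/np.tan(np.radians(c['fov_y'])/2)
    v,u=np.mgrid[:h,:w]
    P=np.stack([(u-c['cx'])/f*d,-(v-c['cy'])/f*d,-d],-1)
    return P@R.from_rotvec(c['attitude']).as_matrix().T+c['origin']
def grab(n):
    p,d=eyes.grab_frame(n); return p,d,cloud(n,d),cv2.cvtColor(p,cv2.COLOR_RGB2HSV)
def biggest(m):
    k,l,s,_=cv2.connectedComponentsWithStats(m.astype(np.uint8)); return l==1+np.argmax(s[1:,4])
def rect(P): return cv2.minAreaRect((P[:,:2]*1000).astype(np.float32))
E
python3 - <<'E'
from h import *
z=np.load('pics/top0.npz'); p,d=z['p'],z['d']; P=cloud('top',d); H=cv2.cvtColor(p,cv2.COLOR_RGB2HSV)
print('table z',np.median(P[300:330,100:250,2]))
def box(m,u0,u1,v0,v1):
    o=np.zeros_like(m); o[v0:v1,u0:u1]=m[v0:v1,u0:u1]; return o
for (u,v) in [(315,200),(345,215),(324,241),(310,238),(296,239),(205,198),(210,230),(354,258),(333,252)]: print((u,v),p[v,u],H[v,u],P[v,u].round(4))
X=P[...,2]
g=biggest(box((H[...,0]>55)&(H[...,0]<90)&(H[...,1]>100),295,410,175,265)); gz=g&(X>.060)&(X<.085)
print('lid',gz.sum(),np.median(X[gz]),rect(P[gz]))
o=box((H[...,0]>2)&(H[...,0]<18)&(H[...,1]>130),300,345,225,260); print('post',o.sum(),P[o].round(3)[:12],np.median(P[o],0))
b=box((X>.012)&(X<.03),180,245,170,270); b=biggest(b); print('bed',b.sum(),np.median(X[b]),rect(P[b]))
s=box((H[...,1]>150)&((H[...,0]<6)|(H[...,0]>174)),185,230,185,210); print('stop',s.sum(),np.median(P[s],0),rect(P[s&(X>.045)]))
hb=box((X>.045)&(X<.09)&(H[...,2]<60),325,385,250,268); print('bar',hb.sum(),np.median(P[hb],0),rect(P[hb]))
im=np.hstack([cv2.resize(p[170:275,170:410],None,fx=3.3,fy=3.3,interpolation=cv2.INTER_CUBIC)]); cv2.imwrite('pics/crop1.png',im[:,:,::-1])
E
```

```text
table z 0.0012061085099946967
(315, 200) [46 87 61] [ 71 120  87] [ 0.6045 -0.1279  0.07  ]
(345, 215) [24 23 25] [135  20  25] [ 0.5599 -0.2135  0.0713]
(324, 241) [201 105  40] [ 12 204 201] [ 0.4831 -0.1469  0.1097]
(310, 238) [136 135 131] [ 24   9 136] [ 0.4938 -0.1106  0.0793]
(296, 239) [145 143 139] [ 20  11 145] [ 0.4909 -0.0705  0.0852]
(205, 198) [131  28  22] [  2 212 131] [0.615  0.1932 0.0555]
(210, 230) [194 181 174] [ 11  26 194] [0.5234 0.1813 0.0273]
(354, 258) [88 86 78] [24 29 88] [ 0.4367 -0.2359  0.0678]
(333, 252) [65 63 56] [23 35 65] [ 0.4542 -0.1764  0.0681]
lid 2595 0.07094472172392297 ((552.5040893554688, -226.8629150390625), (157.82806396484375, 256.8304138183594), 2.441943407058716)
post 24 [[ 0.494 -0.151  0.074]
 [ 0.488 -0.144  0.113]
 [ 0.489 -0.147  0.11 ]
 [ 0.488 -0.15   0.112]
 [ 0.486 -0.141  0.109]
 [ 0.486 -0.144  0.113]
 [ 0.486 -0.147  0.111]
 [ 0.486 -0.15   0.111]
 [ 0.486 -0.152  0.115]
 [ 0.483 -0.141  0.115]
 [ 0.483 -0.144  0.107]
 [ 0.483 -0.147  0.11 ]] [ 0.4829981  -0.14692323  0.10994514]
bed 2578 0.02096931700762361 ((571.0606689453125, 186.84307861328125), (261.31207275390625, 111.1317367553711), 7.537831783294678)
stop 125 [0.61775131 0.19139809 0.05570049] ((619.2723388671875, 192.1302032470703), (13.461684226989746, 72.57015991210938), 6.997045993804932)
bar 111 [ 0.43621741 -0.25620979  0.07131101] ((445.09423828125, -234.73098754882812), (125.10649108886719, 28.3392333984375), 89.57254791259766)
```

View pics/crop1.png

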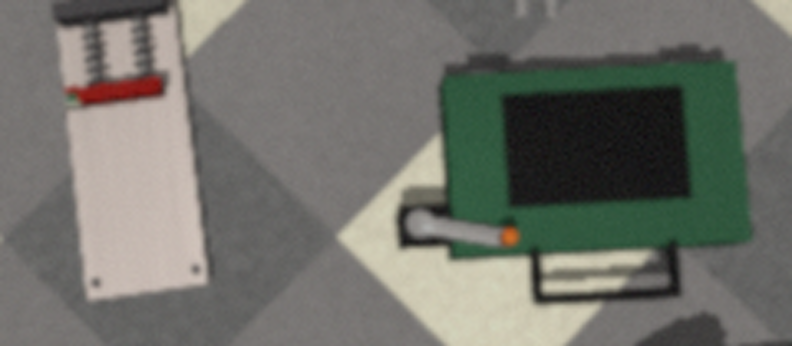

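The crop shows the lever running from its pivot at about (420,222) to the orange post at (510,237), over the lid. The stop on the fixture is at (122,90). Next I move above the post and turn the fingers square to the lever.

Call:
arm_command(plan="0.034 -0.0314 0.007 0;0.034 -0.0314 0.007 0;0.034 -0.0314 0.007 0;0.034 -0.0314 0.007 0;0.034 -0.0314 0.007 0;0.034 -0.0314 0.007 0;0.034 -0.0314 0.007 0;0.034 -0.0314 0.007 0;0.034 -0.0314 0.007 0;0.034 -0.0314 0.007 0;0.034 -0.0314 0.007 0;0.034 -0.0314 0.007 0;0 0 0 -10;0 0 0 -10;0 0 0 -10;0 0 0 -10;0 0 0 -10;0 0 0 -10", hand=0, grip_force=20)

```text
clock: 2.35
tcp_pos: [0.484, -0.1442, 0.161]
orientation: [-2.408, -2.017, 0.001]
contact_force: [-0.4, 0.2, -0.2]
grip_width: 0.0428
gripper_force: 0.0
```

```bash
cat >> h.py <<'E'
def need(t,phi=None):
    o=r.get_obs(); M=R.from_rotvec(o['orientation']).as_matrix(); a=np.degrees(np.arctan2(M[1,0],M[0,0]))
    print('clk',round(o['clock'],2),'tcp',o['tcp_pos'].round(4),'phi',a.round(2),'tilt',np.degrees(np.arccos(-M[2,2])).round(2),'F',o['contact_force'].round(1),'w',round(o['grip_width'],4),'gf',o['gripper_force'])
    if t is not None: print('shift',(M.T@(np.array(t)-o['tcp_pos'])).round(4), 'turn',None if phi is None else (a-phi).round(2))
E
python3 - <<'E'
from h import *
need([.484,-.143,.100],79.6)
E
```

```text
clk 2.35 tcp [ 0.484  -0.1442  0.161 ] phi 79.91 tilt 0.04 F [-0.4  0.2 -0.2] w 0.0428 gf 0.0
shift [ 0.0012 -0.0002  0.061 ] turn 0.31
```

Call:
arm_command(plan="0 0 0.02 0;0 0 0.02 0;0 0 0.02 0;0 0 0 0;0 0 0 0")

```text
clock: 2.98
tcp_pos: [0.4847, -0.1442, 0.1018]
orientation: [2.414, 2.01, 0.0]
contact_force: [0.4, 0.0, 0.1]
grip_width: 0.0431
gripper_force: 0.0
```

Call:
arm_command(plan="0 0 0 0;0 0 0 0;0 0 0 0;0 0 0 0", hand=1, grip_force=20)

```text
clock: 3.48
tcp_pos: [0.4848, -0.1445, 0.1018]
orientation: [2.413, 2.01, 0.001]
contact_force: [-1.6, -0.2, 4.7]
grip_width: 0.0135
gripper_force: 20.7
```

Call:
arm_command(plan="0.0007 -0.0099 0 8;0.0007 -0.0099 0 8;0.0007 -0.0099 0 8;0.0007 -0.0099 0 8;0.0007 -0.0099 0 8;0.0007 -0.0099 0 8;0 0 0 0")

```text
clock: 4.35
tcp_pos: [0.4352, -0.112, 0.1017]
orientation: [3.023, 0.852, -0.004]
contact_force: [-5.9, -3.2, 10.5]
grip_width: 0.0132
gripper_force: 21.2
```

Run:
```python
from h import *
need(None)
```

```text
clk 4.35 tcp [ 0.4352 -0.112   0.1017] phi 31.48 tilt 0.15 F [-5.9 -3.2 10.5] w 0.0132 gf 21.242023408412933
```

Call:
arm_command(plan="0.0003 -0.0099 0 8;0.0003 -0.0099 0 8;0.0005 -0.0099 0 8;0.0007 -0.0099 0 8;0.0007 -0.0099 0 8;0 -0.005 0 4;0 0 0 0")

```text
clock: 5.22
tcp_pos: [0.4253, -0.0586, 0.1015]
orientation: [3.123, -0.34, -0.005]
contact_force: [-6.4, 1.3, 13.8]
grip_width: 0.0134
gripper_force: 21.5
```

Run:
```python
from h import *
need(None)
```

```text
clk 5.22 tcp [ 0.4253 -0.0586  0.1015] phi -12.42 tilt 0.17 F [-6.4  1.3 13.8] w 0.0134 gf 21.486192047595978
```

Call:
arm_command(plan="0 0 0 0;0 0 0 0;0 0 -0.04 0;0 0 -0.04 0;0.0075 0.028 0 0;0.0075 0.028 0 0;0.0075 0.028 0 0;0.0075 0.028 0 0;0.0075 0.028 0 0;0.0075 0.028 0 0;0 0 0 -10.5;0 0 0 -10.5;0 0 0 -10.5;0 0 0 -10.5;0 0 0 -10.5;0 0 0 -10.5;0 0 0 -10.5;0 0 0 -10.5;0 0 0 -10.5;0 0 0 -10.5", hand=0)

```text
clock: 7.72
tcp_pos: [0.4345, -0.2331, 0.181]
orientation: [-2.164, -2.277, 0.0]
contact_force: [0.2, -0.1, 0.2]
grip_width: 0.0425
gripper_force: 0.0
```

Run:
```python
from h import *
need([.433,-.232,.063],92.4)
p,d,P,H=grab('top')
cv2.imwrite('pics/t1.png',cv2.resize(p[170:290,230:430],None,fx=4,fy=4,interpolation=cv2.INTER_CUBIC)[:,:,::-1])
o=(H[...,0]>5)&(H[...,0]<18)&(H[...,1]>150)&(P[...,2]>.09)&(P[...,2]<.13); o[:,:270]=0;o[:,340:]=0; print(o.sum(),np.median(P[o],0))
```

```text
clk 7.72 tcp [ 0.4345 -0.2331  0.181 ] phi 92.92 tilt 0.02 F [ 0.2 -0.1  0.2] w 0.0425 gf 0.0
shift [ 0.0011 -0.0014  0.118 ] turn 0.52
11 [ 0.42346675 -0.057425    0.11188629]
```

View pics/t1.png

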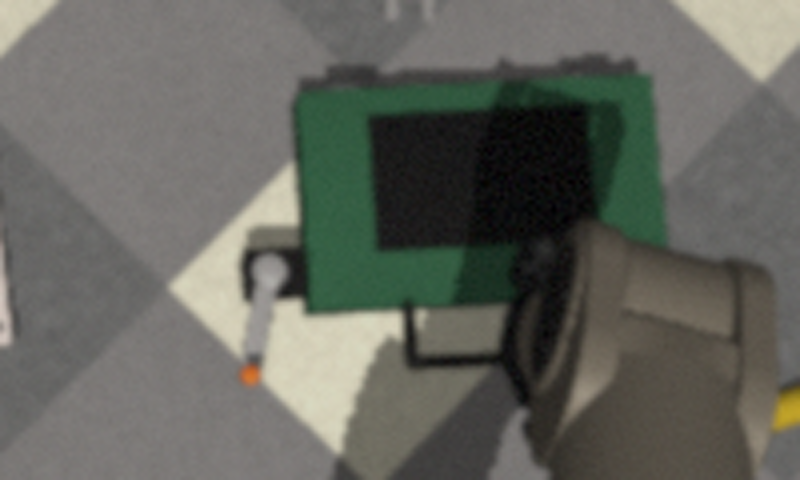

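The picture shows the lever clear, with the post at crop (250,375), and the lid shut. The gripper is above the handle bar, whose left part shows at (455,360). Now I descend and pinch the bar.

Call:
arm_command(plan="0 0 0.03 0.5;0 0 0.03 0;0 0 0.03 0;0 0 0.015 0;0 0 0.014 0;0 0 0 0", hand=0.25)

```text
clock: 8.52
tcp_pos: [0.4343, -0.2329, 0.0618]
orientation: [-2.181, -2.26, 0.001]
contact_force: [-0.6, 0.9, 0.2]
grip_width: 0.0321
gripper_force: 0.0
```

Call:
arm_command(plan="0 0 0 0;0 0 0 0;0 0 0 0;0 0 0 0", hand=1, grip_force=30)

```text
clock: 9.02
tcp_pos: [0.4333, -0.2333, 0.0629]
orientation: [-2.181, -2.26, 0.002]
contact_force: [-5.6, 0.1, 6.8]
grip_width: 0.0086
gripper_force: 29.5
```

Run:
```python
from h import *
need(None)
```

```text
clk 9.03 tcp [ 0.4333 -0.2333  0.0629] phi 92.05 tilt 0.11 F [-5.6  0.1  6.8] w 0.0086 gf 29.450773894786835
```

Call:
arm_command(plan="0 0.0006 -0.016 0;0 0.0019 -0.0159 0;0 0.0032 -0.0157 0;0 0.0044 -0.0154 0;0 0.0056 -0.015 0;0 0.0068 -0.0145 0;0 0.0079 -0.0139 0;0 0.009 -0.0132 0;0 0.0101 -0.0124 0;0 0.011 -0.0116 0;0 0 0 0")

```text
clock: 10.4
tcp_pos: [0.4964, -0.2304, 0.2085]
orientation: [2.179, 2.261, 0.001]
contact_force: [-8.2, 1.1, 9.8]
grip_width: 0.0091
gripper_force: 30.2
```

Run:
```python
from h import *
need(None)
```

```text
clk 10.4 tcp [ 0.4964 -0.2304  0.2085] phi 92.13 tilt 0.1 F [-8.2  1.1  9.8] w 0.0091 gf 30.160138607025146
```

Call:
arm_command(plan="0 0.0119 -0.0107 0;0 0.0127 -0.0097 0;0 0.0135 -0.0086 0;0 0.0141 -0.0075 0;0 0.0147 -0.0064 0;0 0.0151 -0.0052 0;0 0.0155 -0.004 0;0 0.0158 -0.0027 0;0 0.0159 -0.0015 0;0 0.016 -0.0002 0;0 0 0 0")

```text
clock: 11.78
tcp_pos: [0.6436, -0.2238, 0.2648]
orientation: [2.175, 2.261, 0.008]
contact_force: [1.4, 1.7, 4.4]
grip_width: 0.0087
gripper_force: 29.7
```

Run:
```python
from h import *
need(None)
```

```text
clk 11.78 tcp [ 0.6436 -0.2238  0.2648] phi 92.2 tilt 0.39 F [1.4 1.7 4.4] w 0.0087 gf 29.726491570472717
```

Call:
arm_command(plan="0 0 0 0;0 0 0 0;0 0 -0.035 0;0 0 -0.035 0;0 0 -0.035 0;0.0436 -0.0183 0 0;0.0436 -0.0183 0 0;0.0436 -0.0183 0 0;0.0436 -0.0183 0 0;0.0436 -0.0183 0 0;0.0436 -0.0183 0 0;0.0436 -0.0183 0 0;0 0 0 10.7;0 0 0 10.7;0 0 0 10.7;0 0 0 10.7;0 0 0 10.7;0 0 0 10.7;0 0 0 10.7;0 0 0 10.7", hand=0.25)

```text
clock: 14.28
tcp_pos: [0.5007, 0.0744, 0.3673]
orientation: [3.137, 0.167, -0.0]
contact_force: [-0.3, -0.9, -0.5]
grip_width: 0.0323
gripper_force: 0.0
```

Run:
```python
from h import *
need(None)
p,d,P,H=grab('top'); np.savez('pics/top2.npz',p=p,d=d)
cv2.imwrite('pics/t2.png',cv2.resize(p[150:290,230:430],None,fx=4,fy=4,interpolation=cv2.INTER_CUBIC)[:,:,::-1])
```

```text
clk 14.28 tcp [0.5007 0.0744 0.3673] phi 6.09 tilt 0.01 F [-0.3 -0.9 -0.5] w 0.0323 gf 0.0
```

View pics/t2.png

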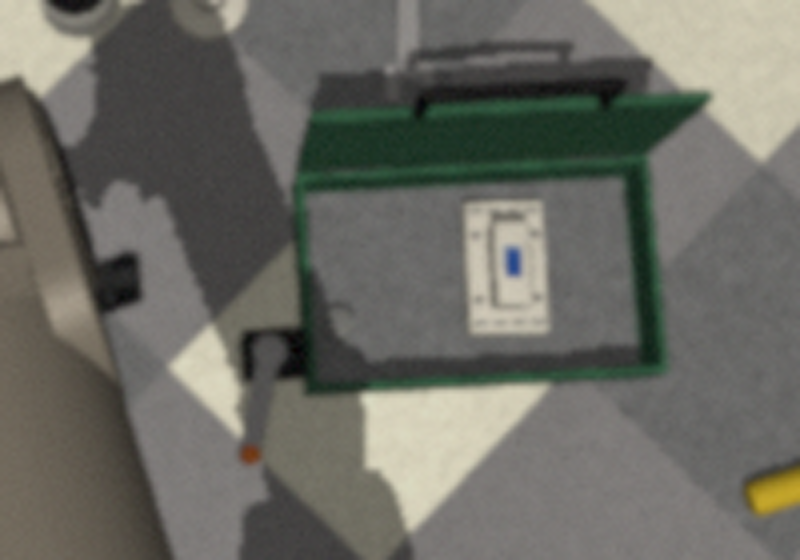

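The lid stands open and the white cover lies in the case at crop (508,265), with its blue mark at (513,262). The knob is the grey shape near (345,315).

Run:
```python
from h import *
z=np.load('pics/top2.npz'); p,d=z['p'],z['d']; P=cloud('top',d); H=cv2.cvtColor(p,cv2.COLOR_RGB2HSV)
s=np.zeros(d.shape,bool); s[195:240,335:380]=1
b=s&(H[...,0]>100)&(H[...,0]<130)&(H[...,1]>120); print('blue',b.sum(),np.median(P[b],0).round(4))
w=s&(H[...,2]>140)&(P[...,2]<.07); w=biggest(w); w=cv2.morphologyEx(w.astype(np.uint8),cv2.MORPH_CLOSE,np.ones((5,5)))>0
base=w&(P[...,2]<.035); top=w&(P[...,2]>.043)
print('base',base.sum(),np.median(P[base][:,2]),rect(P[base])); print('top',top.sum(),np.median(P[top][:,2]),rect(P[top]))
need([.555,-.26,.12],2)
```

```text
blue 9 [ 0.562  -0.2546  0.0523]
base 455 0.02644363535659644 ((561.650390625, -256.0038757324219), (99.11649322509766, 65.12158203125), 0.5561749935150146)
top 212 0.052150992869128276 ((561.058349609375, -252.49078369140625), (61.820980072021484, 28.714202880859375), 0.1769750416278839)
clk 14.32 tcp [0.5007 0.0744 0.3673] phi 5.66 tilt 0.01 F [-0.1  0.1  0.2] w 0.0322 gf 0.0
shift [0.021  0.3381 0.2474] turn 3.66
```

Call:
arm_command(plan="0.0035 0.0416 0 0;0.0035 0.0416 0 0;0.0035 0.0416 0 0;0.0035 0.0416 0 0;0.0035 0.0416 0 0;0.0035 0.0416 0 0;0.0035 0.0416 0 0;0.0035 0.0416 0 0;0 0 0.04 5.2;0 0 0.04 0;0 0 0.04 0;0 0 0.04 0;0 0 0.04 0;0 0 0.04 0;0 0 0 0", hand=-0.4)

```text
clock: 16.2
tcp_pos: [0.5638, -0.252, 0.1245]
orientation: [-3.139, -0.038, 0.01]
contact_force: [-0.1, -0.0, 0.7]
grip_width: 0.06
gripper_force: 0.0
```

Run:
```python
from h import *
need([.5615,-.254,.045],0.5)
```

```text
clk 16.2 tcp [ 0.5638 -0.252   0.1245] phi 1.4 tilt 0.38 F [-0.1 -0.   0.7] w 0.06 gf 0.0
shift [-0.0019  0.0021  0.0795] turn 0.9
```

Call:
arm_command(plan="-0.002 0.002 0.03 0.9;0 0 0.025 0;0 0 0.015 0;0 0 0.009 0;0 0 0 0;0 0 0 0")

```text
clock: 16.95
tcp_pos: [0.5651, -0.255, 0.0493]
orientation: [3.141, 0.011, 0.002]
contact_force: [0.1, 0.3, 0.1]
grip_width: 0.0598
gripper_force: 0.0
```

Call:
arm_command(plan="0 0 0 0;0 0 0 0;0 0 0 0;0 0 0 0", hand=1, grip_force=60)

```text
clock: 17.45
tcp_pos: [0.5649, -0.255, 0.0492]
orientation: [3.141, 0.01, 0.002]
contact_force: [-1.6, 0.2, 5.4]
grip_width: 0.0263
gripper_force: 60.7
```

Run:
```python
from h import *
need(None)
```

```text
clk 17.45 tcp [ 0.5649 -0.255   0.0492] phi 0.38 tilt 0.06 F [-1.6  0.2  5.4] w 0.0263 gf 60.72112798690796
```

Call:
arm_command(plan="0 0 0 0;0 0 0 0;-0.003 0 0.003 0;0 0 0.003 0;0 0 0 0", hand=-0.1)

```text
clock: 18.08
tcp_pos: [0.5612, -0.2547, 0.0419]
orientation: [-3.141, -0.01, 0.001]
contact_force: [1.0, -0.0, 1.2]
grip_width: 0.0469
gripper_force: 0.0
```

Call:
arm_command(plan="0 0 0 0;0 0 0 0;0 0 0 0;0 0 0 0", hand=1, grip_force=60)

```text
clock: 18.58
tcp_pos: [0.5617, -0.2549, 0.0426]
orientation: [3.141, 0.01, 0.001]
contact_force: [-0.1, 0.2, 2.0]
grip_width: 0.0269
gripper_force: 60.1
```

Call:
arm_command(plan="0 0 -0.01 0;0 0 -0.02 0;0 0 -0.03 0;0 0 -0.04 0;0 0 -0.04 0;0 0 -0.04 0;0 0 0 0")

```text
clock: 19.45
tcp_pos: [0.5635, -0.2555, 0.2276]
orientation: [3.139, 0.01, 0.012]
contact_force: [-0.8, -0.2, -2.1]
grip_width: 0.027
gripper_force: 59.7
```

Run:
```python
from h import *
o=np.array([.575,.187]); f=np.radians(7.3); a=o-.042*np.array([np.cos(f),np.sin(f)])
need([*a,.225],7.3)
p,d,P,H=grab('side'); cv2.imwrite('pics/s3.png',cv2.resize(p[150:350,180:450],None,fx=2.9,fy=2.9)[:,:,::-1])
```

```text
clk 19.45 tcp [ 0.5635 -0.2555  0.2276] phi 0.37 tilt 0.48 F [-0.8 -0.2 -2.1] w 0.027 gf 59.70337986946106
shift [-0.0274 -0.4374  0.0011] turn -6.93
```

View pics/s3.png

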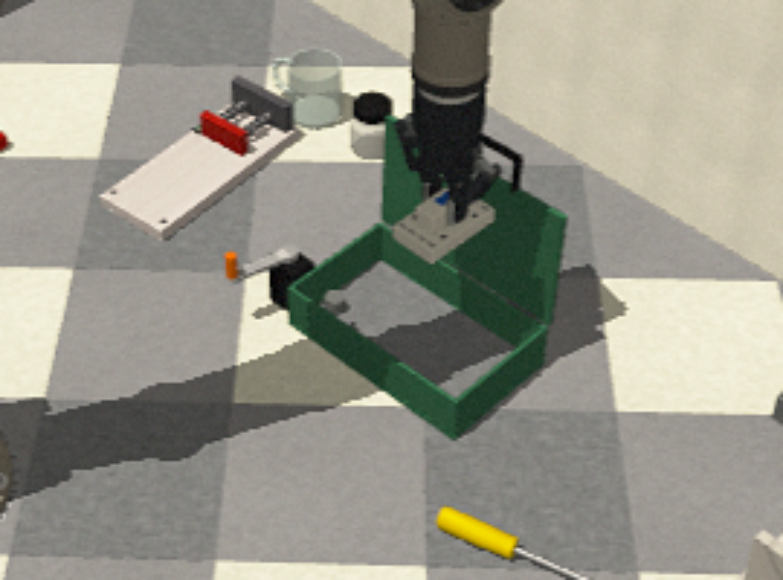

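The cover is held level above the case. The lid is upright, the latch is clear and the knob is untouched. Next I carry it to the fixture.

Call:
arm_command(plan="-0.0027 -0.0437 0 0;-0.0027 -0.0437 0 0;-0.0027 -0.0437 0 0;-0.0027 -0.0437 0 0;-0.0027 -0.0437 0 0;-0.0027 -0.0437 0 0;-0.0027 -0.0437 0 0;-0.0027 -0.0437 0 0;-0.0027 -0.0437 0 0;-0.0027 -0.0437 0 0;0 0 0.03 -6.9;0 0 0.03 0;0 0 0.03 0;0 0 0.03 0;0 0 0 0")

```text
clock: 21.38
tcp_pos: [0.5289, 0.1809, 0.0996]
orientation: [3.133, 0.2, -0.011]
contact_force: [-0.6, 0.2, -2.2]
grip_width: 0.0268
gripper_force: 59.6
```

Run:
```python
from h import *
o=np.array([.575,.187]); f=np.radians(7.3); a=o-.042*np.array([np.cos(f),np.sin(f)])
need([*a,.058],7.3)
```

```text
clk 21.38 tcp [0.5289 0.1809 0.0996] phi 7.3 tilt 0.41 F [-0.6  0.2 -2.2] w 0.0268 gf 59.61978256702423
shift [ 0.0048 -0.0003  0.0416] turn 0.0
```

Call:
arm_command(plan="0 0 0.015 0;0 0 0.012 0;0 0 0.008 0;0 0 0.004 0;0 0 0.003 0;0 0 0 0;0 0 0 0")

```text
clock: 22.25
tcp_pos: [0.5318, 0.1821, 0.0607]
orientation: [-3.135, -0.199, -0.001]
contact_force: [0.3, -0.1, -2.1]
grip_width: 0.0269
gripper_force: 59.7
```

Run:
```python
from h import *
need(None)
p,d,P,H=grab('top'); np.savez('pics/top4.npz',p=p,d=d)
s=np.zeros(d.shape,bool); s[180:270,180:250]=1
m=s&(H[...,1]>150)&((H[...,0]<6)|(H[...,0]>174))&(P[...,2]>.045); print('stop',m.sum(),rect(P[m]))
cv2.imwrite('pics/t4.png',cv2.resize(p[160:280,160:310],None,fx=5,fy=5,interpolation=cv2.INTER_CUBIC)[:,:,::-1])
```

```text
clk 22.25 tcp [0.5318 0.1821 0.0607] phi 7.28 tilt 0.03 F [ 0.3 -0.1 -2.1] w 0.0269 gf 59.68055784702301
stop 59 ((524.666259765625, 80.50460052490234), (299.4692687988281, 34.86293029785156), 45.19243240356445)
```

View pics/t4.png

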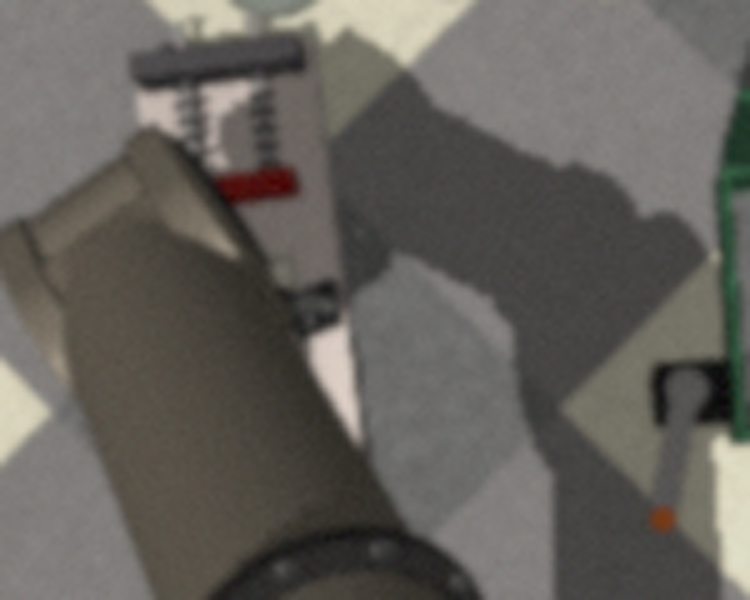

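The arm hides the cover from above, but the gripper sits over the bed with the stop at crop (255,185), still free. I lower it until it touches.

Call:
arm_command(plan="0 0 0.002 0;0 0 0.002 0;0 0 0.001 0;0 0 0 0")

```text
clock: 22.8
tcp_pos: [0.5316, 0.182, 0.0565]
orientation: [3.135, 0.199, 0.0]
contact_force: [-3.4, -1.4, 11.3]
grip_width: 0.0266
gripper_force: 61.5
```

Run:
```python
from h import *
need(None)
```

```text
clk 22.8 tcp [0.5316 0.182  0.0565] phi 7.28 tilt 0.03 F [-3.4 -1.4 11.3] w 0.0266 gf 61.452977657318115
```

Call:
arm_command(plan="0 0 -0.0007 0;0.008 0 0 0;0.008 0 0 0;0.008 0 0 0;0 0 0 0;0 0 0 0")

```text
clock: 23.55
tcp_pos: [0.556, 0.1856, 0.0566]
orientation: [-3.135, -0.2, -0.002]
contact_force: [-0.4, 0.7, 5.2]
grip_width: 0.0269
gripper_force: 60.6
```

Run:
```python
from h import *
need(None)
o=r.get_obs(); f=np.radians(7.3); v=o['tcp_pos'][:2]-[.575,.187]; c,s=np.cos(f),np.sin(f); print('fix x,y',v@[c,s],v@[-s,c])
```

```text
clk 23.55 tcp [0.556  0.1856 0.0566] phi 7.29 tilt 0.09 F [-0.4  0.7  5.2] w 0.0269 gf 60.60842156410217
fix x,y -0.018989789244748187 0.0010033549174495331
```

Call:
arm_command(plan="0.004 0 0 0;0.003 0 0 0;0.003 0 0 0;0 0 0 0;0 0 0 0")

```text
clock: 24.18
tcp_pos: [0.5637, 0.1865, 0.0566]
orientation: [3.135, 0.201, -0.004]
contact_force: [-7.5, -0.9, 12.1]
grip_width: 0.0272
gripper_force: 61.6
```

```bash
cat > st.py <<'E'
from h import *
need(None)
o=r.get_obs(); f=np.radians(7.3); v=o['tcp_pos'][:2]-[.575,.187]; c,s=np.cos(f),np.sin(f); print('fix x,y',v@[c,s],v@[-s,c],'F along',o['contact_force'][:2]@[c,s])
E
python3 st.py
```

```text
clk 24.18 tcp [0.5637 0.1865 0.0566] phi 7.32 tilt 0.16 F [-7.5 -0.9 12.1] w 0.0272 gf 61.63644790649414
fix x,y -0.011299612245894212 0.000946577139355558 F along -7.509650547710815
```

```bash
cat > stop.py <<'E'
from h import *
def meas(p,d):
    P=cloud('top',d); H=cv2.cvtColor(p,cv2.COLOR_RGB2HSV); s=np.zeros(d.shape,bool); s[182:208,208:224]=1
    # sub-pixel: redness-weighted rows at z=.0555, per column
    red=np.clip(p[...,0].astype(float)-p[...,1]-25,0,None)*s; v,u=np.mgrid[:420,:560]
    cols=[c for c in range(209,219) if red[:,c].sum()>50]
    return {c:round((red[:,c]*v[:,c]).sum()/red[:,c].sum(),2) for c in cols}
if __name__=='__main__':
    import sys
    z=np.load('pics/top0.npz'); a=meas(z['p'],z['d']); z4=np.load('pics/top4.npz'); b=meas(z4['p'],z4['d'])
    p,d=eyes.grab_frame('top'); q=meas(p,d)
    mm=1000*1.28/(210/np.tan(np.radians(50.834/2)))
    for n,k in(('free4',b),('now',q)): 
        c=[x for x in k if x in a]; e=[a[x]-k[x] for x in c]; print(n,'travel mm',np.median(e)*mm,np.round(e,2))
E
python3 stop.py; python3 st.py
```

```text
free4 travel mm -0.8544522786592902 [-0.37 -0.33 -0.26 -0.19 -0.23 -0.21 -0.25 -0.38 -0.5  -0.67]
now travel mm 1.6509755892738947 [ 1.21  0.85  0.6   0.61  0.54  0.29  0.07 -0.32]
clk 24.23 tcp [0.5637 0.1865 0.0566] phi 7.32 tilt 0.16 F [-7.1 -0.8 11.8] w 0.027 gf 61.6317093372345
fix x,y -0.011310904780363734 0.000934810480186963 F along -7.114205158165436
```

Call:
arm_command(plan="0 0 -0.001 0;0.003 0 0 0;0.003 0 0 0;0 0 0 0;0 0 0 0")

```text
clock: 24.85
tcp_pos: [0.5694, 0.187, 0.0566]
orientation: [3.134, 0.2, -0.006]
contact_force: [-7.6, 0.9, 5.3]
grip_width: 0.0267
gripper_force: 60.9
```

```bash
python3 st.py; python3 stop.py
```

```text
clk 24.85 tcp [0.5694 0.187  0.0566] phi 7.32 tilt 0.22 F [-7.6  0.9  5.3] w 0.0267 gf 60.89646935462952
fix x,y -0.005517518110868479 0.0007318419199838364 F along -7.427077949926633
free4 travel mm -0.8544522786592902 [-0.37 -0.33 -0.26 -0.19 -0.23 -0.21 -0.25 -0.38 -0.5  -0.67]
now travel mm 7.501801361788229 [3.22 2.76 2.59 2.63 2.44 2.15 1.83]
```

Call:
arm_command(plan="0.002 0 -0.0003 0;0.002 0 0 0;0.002 0 0 0;0 0 0 0;0 0 0 0;0 0 0 0")

```text
clock: 25.65
tcp_pos: [0.5738, 0.1876, 0.0567]
orientation: [3.134, 0.201, -0.01]
contact_force: [-10.9, -1.6, 8.4]
grip_width: 0.0263
gripper_force: 61.3
```

```bash
python3 st.py; python3 stop.py
python3 - <<'E'
from h import *
p,d,P,H=grab('side'); cv2.imwrite('pics/s5.png',cv2.resize(p[150:270,190:330],None,fx=5,fy=5,interpolation=cv2.INTER_CUBIC)[:,:,::-1])
E
```

```text
clk 25.65 tcp [0.5738 0.1876 0.0567] phi 7.33 tilt 0.39 F [-10.9  -1.6   8.4] w 0.0263 gf 61.30403995513916
fix x,y -0.0010873572445241227 0.0007637409334168301 F along -10.97244241311961
free4 travel mm -0.8544522786592902 [-0.37 -0.33 -0.26 -0.19 -0.23 -0.21 -0.25 -0.38 -0.5  -0.67]
now travel mm 11.151326348604297 [4.56 3.99 3.93 3.85 3.84 3.55 3.24]
```

View pics/s5.png

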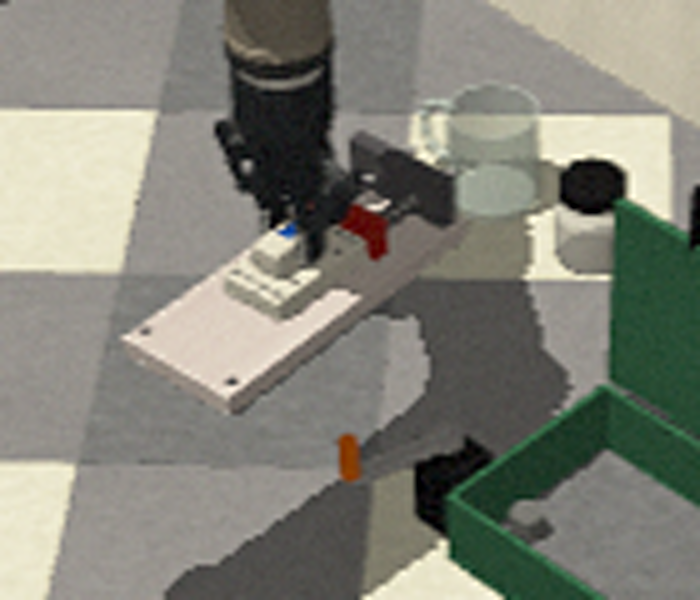

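The cover lies flat against the red stop at crop (365,230), square on the bed. The stop has travelled about 11 to 12 mm and nothing else has been disturbed. I hold the push to see that it stays steady.

Call:
arm_command(plan="0 0 0 0;0 0 0 0;0 0 0 0;0 0 0 0;0 0 0 0;0 0 0 0;0 0 0 0;0 0 0 0")

```text
clock: 26.75
tcp_pos: [0.5739, 0.1876, 0.0567]
orientation: [3.134, 0.201, -0.01]
contact_force: [-11.7, -0.9, 8.9]
grip_width: 0.0268
gripper_force: 61.3
```

```bash
python3 st.py; python3 stop.py; python3 -c "
from bench import ticket
print(ticket.hand_in())"
```

```text
clk 26.75 tcp [0.5739 0.1876 0.0567] phi 7.33 tilt 0.39 F [-11.7  -0.9   8.9] w 0.0268 gf 61.30490183830261
fix x,y -0.0010623573219447748 0.000730672410609152 F along -11.696478861275947
free4 travel mm -0.8544522786592902 [-0.37 -0.33 -0.26 -0.19 -0.23 -0.21 -0.25 -0.38 -0.5  -0.67]
now travel mm 11.296148768715991 [4.7  4.2  4.   3.9  3.78 3.48 3.26]
the job is handed in; nothing more can be done
None
```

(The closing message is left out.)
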